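Shoot the interlock bolt on the test box

ROBOT

A 7-joint arm with a two-finger parallel gripper is mounted at the origin on the work surface. World frame = base frame: x ahead of the robot, y to its left, z up, the work surface at z = 0. Lengths are in m, angles in rad, forces in N, time in s.
With the tool pointing down it reaches from about 0.425 to 0.95 m from the base axis. Payload 4.7 kg.
Tool frame: the origin (TCP) lies on the centre line of the jaws, within the pads' length; the fingertips stand robot.nose_length ahead of it and the grasp point (between the pads) lies 8 mm behind it (robot.nose_length is the distance from the TCP to the fingertips, in m); z points along the fingers, y is the line along which they close (so a half turn about z gives the same grasp; the last joint's range is limited). The gripper opens to 85 mm and grips with 20 to 120 N. Pads are 22 mm wide; open, the fingers measure 114 mm over their backs; the gripper's body (76 mm by 85 mm) begins 54 mm behind the grasp point. The pads swing forward as they close: fully open they stand 13 mm farther back than shut.
Start: joints at [1.318, 0.469, -0.049, 1.532, 0.024, 1.141, -0.082], TCP at [0.15, -0.658, 0.219] pointing down, gripper open.
Joint ranges: [-2.59, 2.59], [-0.33, 1.99], [-1.39, 1.29], [0.1, 2.45], [-1.04, 4.18], [0.21, 1.99], [-2.66, 2.66]. Speed limits (rad/s): [2.57, 2.57, 3.14, 3.14, 3.14, 3.14, 3.14].

INTERFACE

Orientations are given as [roll, pitch, yaw] about the fixed x, y, z axes, in that order (R = Rz(yaw) Ry(pitch) Rx(roll)).
In Python, from plant import robot gives the robot as it stands. Calls block until the motion is done:
- robot.goto(position, orientation): joint-space move of the TCP to a pose.
- robot.move_straight(position, vel=0.15, attitude=None, contact_N=None): straight line of the TCP; attitude=None keeps the orientation; vel is the mean speed in m/s. With contact_N (N) it stops when the force on the tool has changed by that much, and returns True; else False.
- robot.move_joints(angles): joint-space move.
- robot.grip(opening, strength=None): opening from 0.0 (shut) to 1.0 (fully open); strength is the grip in N (None keeps the last); returns when the fingers have stopped.
- robot.sleep(seconds).
- robot.inverse_kinematics(position, orientation): joint angles nearest the present ones, or None.
- robot.sense(): the state.
- robot.grab_frame(name): name is "scene" or "side" or "wrist"; returns a dict with "image" (384x512x3 uint8, red, green, blue), "range_z" (384x512 float32, m along the optical axis (not along the pixel's ray), 0 where there is no reading), "fx", "fy", "cx", "cy" (pixels), "dist_coeffs" ([k1, k2, p1, p2, k3] as OpenCV has them; the pictures are not rectified), "R" (3x3) and "t" (3): a world point X has camera coordinates R X + t. Camera axes: x right, y down, z forward; pixel columns grow to the right and rows downward; lengths in m; the calibration is good to about 2 mm. A picture is of the moment at which its call begins.
A pose or a line that the arm cannot do raises robot.IKError and nothing moves.
- robot.close_job(): hands the job in; it is judged then, once.
The state is a dict: "t": time; "joint_pos": joint angles; "joint_velocities": joint speeds; "effort": joint torques, N m; "tcp_pos": TCP position; "tcp_rot": TCP orientation; "wrist_force": force on the tool from outside, world axes, zero at the start; "torque": the same for the moment, N m; "opening": opening from 0.0 (shut) to 1.0 (fully open); "gripper_force": force on a finger pad.
Only numpy, scipy, OpenCV 4.12 (cv2) and the standard library are available. Lean on these libraries where they do the work, as an engineer would, in place of code of your own. Each camera call takes 0.05 s, during which the arm holds its last target. There are 200 camera calls.

TASK

Lock the cover of the high-voltage test box: with one fingertip press the broad spring catch right down and, keeping it right down all the while, use the other finger to push the bolt by its upright knob towards the catch as far as it will go. Then let the catch spring back up and leave everything clear. Work with the fingertips only: pinch or lift nothing, and leave the loose things on and around the box where they are.

Things in the scene. Friction and masses are not known exactly. Their poses are not given: they have to be found in the camera images.
- test_box: Grey steel box fixed to the bench; origin on the bench. Spans x -85 to +105, y -125 to +125 mm; deck 50 mm high. x points to the clear cover on its far part (x +24 to +102, top 80 mm above bench), y the way the bolt slides home. Bolt and catch lie in one line along y at x -20. On that line above the deck: guide y -113 to -99 (18 mm), catch housing y -3 to 43 (14), keeper y 79 to 97 (19).
- bolt_knob (a point): Centre of the top of the bolt's knob, a plain upright steel pin, 12 mm diameter, from the bolt's flat bar (top 14 mm above the deck) up to 48 mm above the deck. It moves along the box's y with the bolt; push it from its -y side, where 25 mm or more of space lies above the bar. Friction about 2 N. When home its axis is 37 mm along y short of catch_top.
- catch_top (a point): Centre of the top of the spring catch: flat ribbed steel paddle, 30 mm (box x) by 60 mm (box y), 6 mm thick, top 32 mm above the deck when up, 22 mm when right down. It moves only straight up and down; spring 2 N at first, 5 N right down, anywhere on the paddle. 75 mm along +y from the knob's axis when the bolt is right back. A fingertip may slide along it.
- bolt (a joint): How far the bolt is slid, m: 0 right back, 0.038 fully home against its stop; starts at 0 to 0.006. With the catch up it is blocked beyond about 0.007; if the catch is let up part-way it rises into a notch and blocks the bolt again. Once home (beyond 0.0355) the catch coming up locks it.
- catch (a joint): How far the catch is pressed down, m: 0 up, 0.010 right down. It frees the bolt beyond about 0.006, and springs back up when released, provided the bolt is right back or home.
- solder_spool: Loose, to be left alone: solder spool, 48 mm across, 36 mm tall, standing on the clear cover of the test box; origin at the centre of its underside.
- small_jar: Loose, to be left alone: little amber glass jar, 22 mm across, 32 mm tall, standing on the near strip of the test box's deck beside the bolt; origin at the centre of its underside.
- battery_pack: Loose, to be left alone: four-cell battery holder, 64 x 74 mm, 23 mm high, lying in front of the test box; origin at the centre of its underside.
- tub: Loose, to be left alone: white plastic tub, 90 mm across the rim, 60 mm tall, to the right of the test box; origin at the centre of its underside.
- speaker: Loose, to be left alone: black loudspeaker lying face up, 110 mm across, 38 mm high, to the left of the test box; origin at the centre of its underside.
- meter: Loose, to be left alone: hand-held meter lying flat, 85 x 150 mm, 34 mm high, behind the test box; origin at the centre of its underside.
- breadboard: Loose, to be left alone: white plug-in board, 55 x 160 mm, about 9 mm high, in front of the test box; origin at the centre of its underside.

How it is judged:
On the way, in this order (a step that is already met when the one before it is completed fails the run):
1. the catch is pressed down before the bolt is slid (value of joint catch above 0.0075 m and value of joint bolt below 0.012 m), for 0.1 s.
2. the bolt is slid home while the catch is still held down (value of joint bolt above 0.0355 m and value of joint catch above 0.007 m), for 0.1 s.
At the end, for the whole second after the job is handed in: The bolt is home (within 2.7 mm of its 38 mm stop) and at rest, the catch has sprung back up (less than 2 mm down), and no loose thing is more than 20 mm from where it began (value of joint bolt above 0.0353 m and value of joint catch below 0.002 m and velocity of joint bolt below 0.005 m/s and distance of each of solder_spool, small_jar, battery_pack, tub, speaker, meter, breadboard from where it was at the start of the episode below 0.02 m); the robot touches nothing.
It fails at once if the bolt is part-way across while the catch is not held right down (less than 7 mm) (value of joint bolt between 0.012 and 0.033 m and value of joint catch below 0.007 m).
It fails at once if a loose thing is lifted, carried or knocked away (moved over 20 mm) (distance of any of solder_spool, small_jar, battery_pack, tub, speaker, meter, breadboard from where it was at the start of the episode above 0.02 m).
It also fails if it takes over 40 s, if anything falls off the work surface, if the arm or the gripper's body presses on something with over 40 N, if the wrist force passes 120 N, or if a joint passes its speed limit or range.

## Working session

There is one attempt and no reset: what is moved stays moved. The work goes in short steps, each a Python script; the robot and the scene stay as the last script left them, time stands still between calls to the robot, and variables do not carry over. Pictures are saved under pics/ and viewed, at most 10 in all, crops included, and the job is handed in when it is done.

```bash
ls; mkdir -p pics
python3 - <<'E'
from plant import robot
import cv2,numpy as np,pickle
fs={n:robot.grab_frame(n) for n in("scene","side")}
pickle.dump(fs,open('f0.pkl','wb'))
for n,f in fs.items():
    cv2.imwrite(f'pics/{n}0.png',cv2.resize(f['image'][:,:,::-1],(800,600)))
    print(n,f['fx'],f['cx'],f['cy'],f['dist_coeffs'],-f['R'].T@f['t'],f['R'][2])
s=robot.sense();print(s['t'],s['tcp_pos'],s['tcp_rot'],robot.nose_length,s['wrist_force'])
E
```

```text
pics
scene 355.56081447528226 251.1326548409809 194.7774923271244 [-0.0681543  0.         0.         0.         0.       ] [ 0.97714328 -0.3287867   0.56414143] [-0.54021959  0.52402187 -0.65845567]
side 390.8236851791808 257.1202330600872 190.45130307733095 [-0.10486366  0.          0.          0.          0.        ] [ 0.28376913 -0.49467553  0.59767644] [ 0.38613491  0.68013641 -0.62314869]
0.1 [ 0.14972724 -0.6576386   0.21786857] [-3.13986614e+00  1.69634476e-05  2.23824624e-01] 0.011 [0.42692664 0.43616767 0.56666064]
```

View pics/scene0.png

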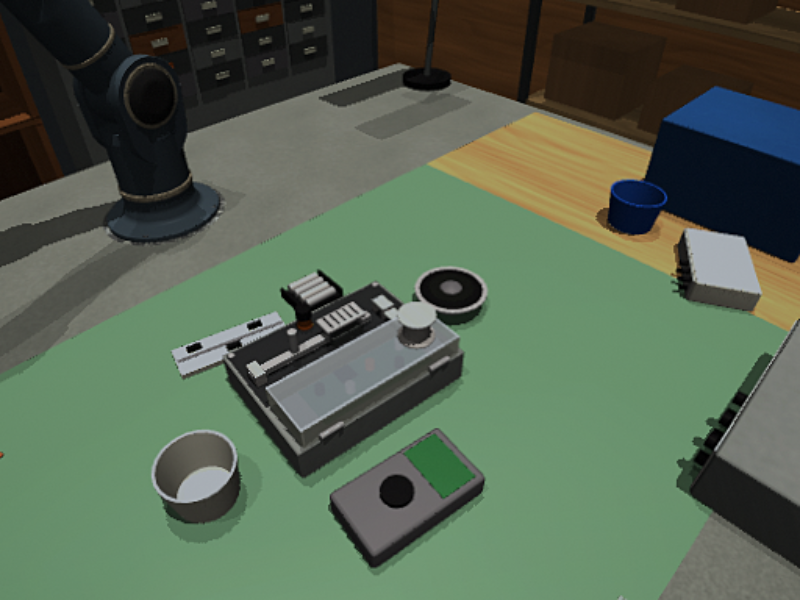

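View pics/side0.png

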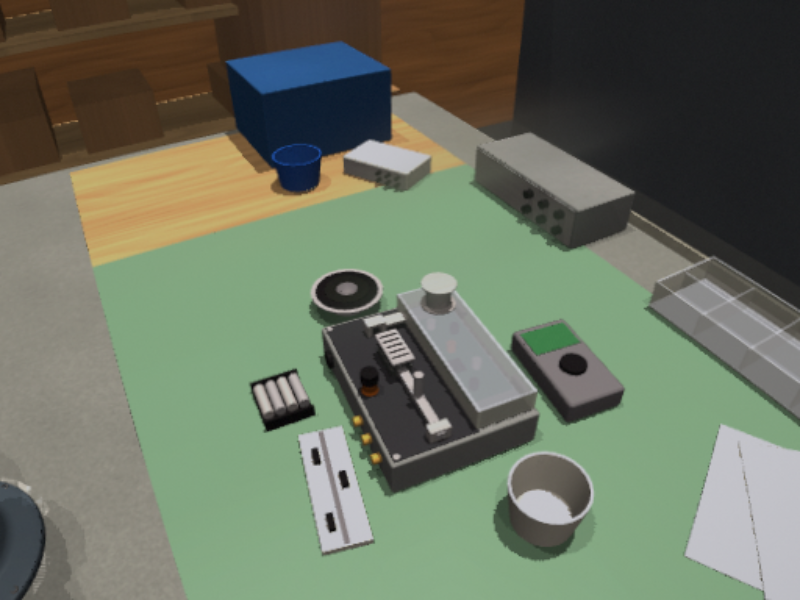

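The scene view has the knob top near (292,332) and the paddle near (342,317). In the side view they are near (418,376) and (395,347), both in 800-px coordinates. I'll zoom in on both.

Run:
```python
import cv2,numpy as np,pickle
fs=pickle.load(open('f0.pkl','rb'))
a=fs['scene']['image'][175:305,135:305,::-1];b=fs['side']['image'][175:315,195:350,::-1]
cv2.imwrite('pics/za.png',cv2.resize(a,None,fx=4.6,fy=4.6,interpolation=cv2.INTER_CUBIC))
cv2.imwrite('pics/zb.png',cv2.resize(b,None,fx=4.2,fy=4.2,interpolation=cv2.INTER_CUBIC))
```

```text
(no output)
```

View pics/za.png

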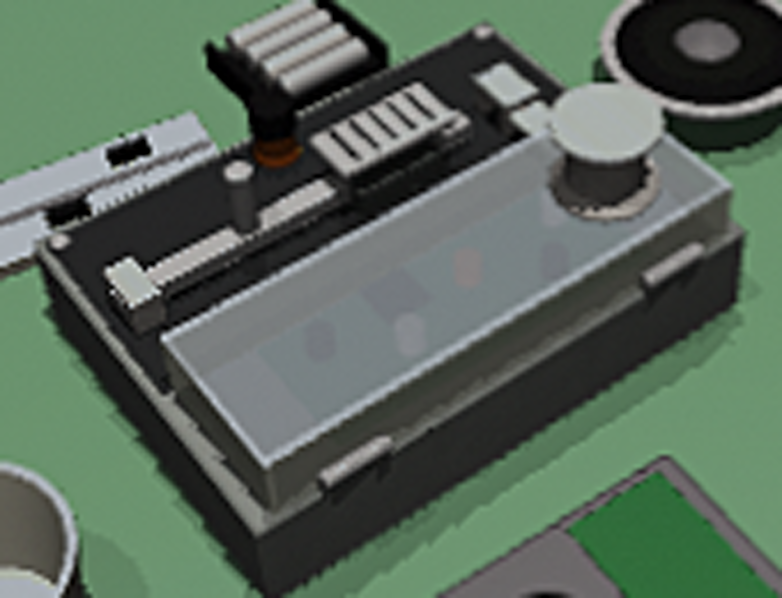

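View pics/zb.png

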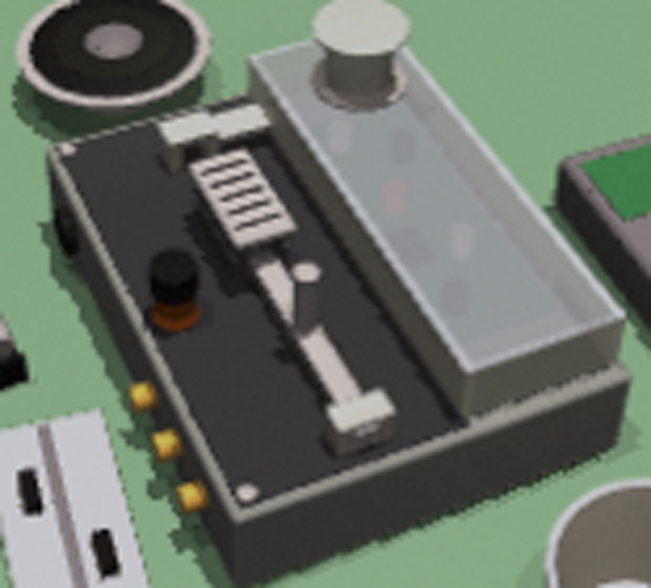

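Zoomed views: knob top at (239,171) in za and (306,272) in zb. The paddle, guide top and deck corners are readable in both, so I'll cast rays onto the known heights.

```bash
cat > h.py <<'E'
import cv2,numpy as np
def ray(f,u,v,z):
    K=np.array([[f['fx'],0,f['cx']],[0,f['fy'],f['cy']],[0,0,1]])
    p=cv2.undistortPoints(np.array([[[u,v]]],float),K,np.array(f['dist_coeffs']))[0,0]
    d=f['R'].T@[p[0],p[1],1];c=-f['R'].T@f['t']
    return (c+d*(z-c[2])/d[2])[:2]
def circ(f,c,yaw,*b): pass
E
python3 - <<'E'
import pickle,numpy as np
from h import ray
fs=pickle.load(open('f0.pkl','rb'))
P={'scene':(4.6,135,175,dict(knob=(239,171,.098),cNm=(350,172,.082),cNp=(425,84,.082),c1=(312,138,.082),c2=(465,117,.082),guide=(133,281,.068),nm=(40,243,.05),np=(487,25,.05),fm=(263,525,.05),fp=(743,232,.05),cov=(163,340,.08),cov2=(268,462,.08),cov3=(733,187,.08))),
'side':(4.2,195,175,dict(knob=(306,271,.098),cNm=(295,230,.082),cNp=(192,163,.082),c1=(240,248,.082),c2=(243,150,.082),guide=(361,411,.068),nm=(238,515,.05),np=(50,150,.05),fm=(628,375,.05),cov=(470,370,.08),cov2=(624,318,.08)))}
for n,(s,ou,ov,d) in P.items():
    for k,(u,v,z) in d.items(): print(n,k,ray(fs[n],(u+.5)/s-.5+ou,(v+.5)/s-.5+ov,z).round(4))
E
```

```text
scene knob [ 0.5432 -0.0788]
scene cNm [ 0.5622 -0.0369]
scene cNp [0.5419 0.0237]
scene c1 [ 0.534 -0.035]
scene c2 [0.571  0.0214]
scene guide [ 0.537 -0.133]
scene nm [ 0.4735 -0.1424]
scene np [0.5011 0.0992]
scene fm [ 0.657  -0.1607]
scene fp [0.6846 0.0797]
scene cov [ 0.5816 -0.1469]
scene cov2 [ 0.6557 -0.1529]
scene cov3 [0.6817 0.073 ]
side knob [ 0.5408 -0.0791]
side cNm [ 0.5578 -0.0414]
side cNp [0.5386 0.0213]
side c1 [ 0.5308 -0.0391]
side c2 [0.5639 0.0175]
side guide [ 0.5348 -0.1344]
side nm [ 0.4719 -0.143 ]
side np [0.4966 0.0974]
side fm [ 0.655  -0.1636]
side cov [ 0.5797 -0.1467]
side cov2 [ 0.6535 -0.1559]
```

```bash
cat >> h.py <<'E'
YAW=-0.108
U=np.array([-np.sin(YAW),np.cos(YAW),0])
KNOB=np.array([.5425,-.079,0])
ORI=[np.pi,0,YAW]
def at(s,z): return KNOB+U*s+[0,0,z]   # tcp position, s along bolt line from initial knob axis
E
python3 - <<'E'
from plant import robot
import pickle
from h import *
robot.goto(at(.017,.20),ORI)
robot.grip(58/85)
robot.move_straight(at(.017,.14),vel=.1)
fs={n:robot.grab_frame(n) for n in("scene","side","wrist")}
pickle.dump(fs,open('f1.pkl','wb'))
s=robot.sense();print(s['t'],s['tcp_pos'],at(.017,.14),s['tcp_rot'],s['opening'],s['wrist_force'])
a=fs['side']['image'][100:300,180:360,::-1];b=fs['wrist']['image'][:,:,::-1]
a=cv2.resize(a,(360,400));b=cv2.resize(b,(440,330))
c=np.zeros((400,800,3),np.uint8);c[:,:360]=a;c[:330,360:]=b
cv2.imwrite('pics/hover.png',c)
E
```

```text
3.925 [ 0.54496884 -0.0620663   0.14081637] [ 0.54433243 -0.06209905  0.14      ] [ 3.14157854e+00 -1.71907758e-03 -1.08021568e-01] 0.6843626542445773 [ 0.33320574  0.17994824 -0.36509364]
```

View pics/hover.png

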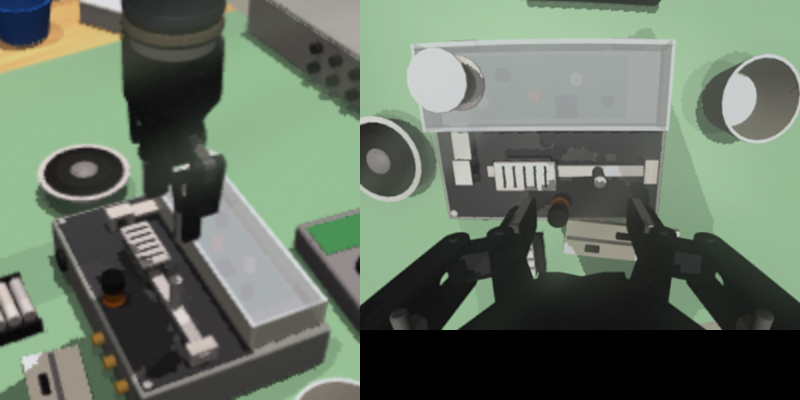

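The hover view shows the fingers straddling the knob line. In the wrist image the paddle is near (525,177), the knob near (600,180), and the tips near (525,205) and (640,200). I'll use the wrist depth to get precise offsets in the bolt frame.

Run:
```python
import pickle
from h import *
fs=pickle.load(open('f1.pkl','rb'))
X=np.array([np.cos(YAW),np.sin(YAW),0])
for n in('wrist','side'):
    f=fs[n]
    K=np.array([[f['fx'],0,f['cx']],[0,f['fy'],f['cy']],[0,0,1]])
    v,u=np.mgrid[:384,:512]
    p=cv2.undistortPoints(np.stack([u,v],-1).reshape(-1,1,2).astype(float),K,np.array(f['dist_coeffs']))[:,0]
    d=f['range_z'].ravel();c=np.c_[p*d[:,None],d];W=(c-f['t'])@f['R']
    W=W[d>0]
    s=(W-KNOB)@U*1000;x=(W-KNOB)@X*1000;z=W[:,2]*1000
    def show(t,m):
        if m.sum(): print(n,t,m.sum(),'s',np.percentile(s[m],[2,50,98]).round(1),'x',np.percentile(x[m],[2,50,98]).round(1),'z',np.percentile(z[m],[1,50,99]).round(1))
    show('knob',(abs(z-98)<4)&(abs(s)<20)&(abs(x)<20))
    show('catch',(abs(z-82)<4)&(abs(s-70)<45)&(abs(x)<21))
    show('keeper',(abs(z-69)<3)&(abs(s-140)<20)&(abs(x)<28))
    show('guide',(abs(z-68)<3)&(abs(s+52)<20)&(abs(x)<25))
    show('jar',(z>70)&(z<86)&(abs(s-25)<35)&(x<-22)&(x>-65))
    for lo in (115,120,125,130,135,140):
        for sg in(1,-1):
            show(f'tip{sg} {lo}',(z>lo)&(z<lo+5)&(abs(x)<20)&(sg*(s-17)>0)&(abs(s-17)<60))
```

```text
wrist knob 191 s [-4.7  0.2  5.5] x [-7.1 -1.2  3.5] z [94.8 98.6 99.8]
wrist catch 2460 s [42.4 70.5 99.4] x [-15.8  -0.8  12.5] z [78.9 82.8 84.4]
wrist keeper 633 s [130.2 138.5 148.4] x [-14.5  -1.2  11.7] z [66.1 69.6 71.1]
wrist guide 531 s [-60.5 -52.8 -34.1] x [-14.9  -1.2  10.8] z [65.  68.5 70.2]
wrist jar 540 s [31.1 40.7 50.7] x [-55.9 -44.2 -36.9] z [70.4 82.4 84.1]
side knob 29 s [-6.5 -0.4  3.3] x [-6.  -1.3  4.4] z [94.2 96.4 99.1]
side catch 338 s [41.2 68.  99. ] x [-15.5  -1.6  13. ] z [78.4 80.8 82.8]
side keeper 81 s [129.2 137.7 148.1] x [-13.5  -1.2  11.8] z [66.  67.8 69.6]
side guide 78 s [-60.9 -54.8 -48.5] x [-12.9  -1.5   9.9] z [65.2 66.5 68.5]
side jar 121 s [29.8 37.2 50.4] x [-56.5 -46.8 -36.1] z [70.2 80.  82.5]
```

Positions agree across views: knob at s=0, paddle at s=40.5..100.5, so the bolt starts at about 4 mm. Next I'll check where the fingertips really are.

Run:
```python
import pickle
from h import *
fs=pickle.load(open('f1.pkl','rb'))
X=np.array([np.cos(YAW),np.sin(YAW),0])
for n in('wrist','side','scene'):
    f=fs[n]
    K=np.array([[f['fx'],0,f['cx']],[0,f['fy'],f['cy']],[0,0,1]])
    v,u=np.mgrid[:384,:512]
    p=cv2.undistortPoints(np.stack([u,v],-1).reshape(-1,1,2).astype(float),K,np.array(f['dist_coeffs']))[:,0]
    d=f['range_z'].ravel();c=np.c_[p*d[:,None],d];W=((c-f['t'])@f['R'])[d>0]
    s=(W-KNOB)@U*1000;x=(W-KNOB)@X*1000;z=W[:,2]*1000
    for lo in range(118,178,6):
        for sg in(1,-1):
            m=(z>lo)&(z<lo+6)&(abs(x)<40)&(sg*(s-17)>0)&(abs(s-17)<75)
            if m.sum()>3: print(n,sg,lo,m.sum(),'s',np.percentile(s[m],[3,50,97]).round(1),'x',np.percentile(x[m],[3,97]).round(1))
```

```text
wrist 1 154 14 s [45.8 46.  46.1] x [-6.8  7. ]
wrist -1 154 14 s [-12.8 -12.7 -12.5] x [-5.4  7.4]
wrist 1 160 120 s [45.7 46.  56.2] x [-9.8 10.8]
wrist -1 160 124 s [-19.9 -12.7 -12.5] x [-10.2  10.8]
wrist 1 166 188 s [45.6 46.4 58. ] x [-9.5 11.1]
wrist -1 166 189 s [-24.7 -12.9 -12.4] x [-9.9 10.9]
wrist 1 172 231 s [45.4 46.2 58.6] x [-9.7 11.3]
wrist -1 172 231 s [-25.3 -13.1 -12.5] x [-9.9 11.2]
side 1 154 13 s [45.1 46.1 47.7] x [-6.2  9.1]
side -1 154 7 s [-19.8 -18.9 -17.5] x [-5.8  5.2]
side 1 160 36 s [44.4 46.2 48.5] x [-9.8 11.6]
side -1 160 19 s [-24.7 -19.5 -13.5] x [-10.1   8.8]
side 1 166 30 s [44.9 46.1 48.2] x [-10.5   9.7]
side -1 166 38 s [-26.6 -24.2 -14.3] x [-9.9  7.7]
side 1 172 26 s [44.7 46.1 48.6] x [-10.2   5.7]
side -1 172 35 s [-26.7 -23.7 -13.6] x [-10.5   7.4]
scene 1 154 6 s [45.8 46.5 49. ] x [-6.8  9.2]
scene 1 160 24 s [45.8 46.8 54.4] x [-9.4 12.4]
scene -1 160 14 s [-21.8 -18.6 -13.1] x [ 6.4 12.5]
scene 1 166 30 s [45.8 46.6 58.2] x [-7.4 13.1]
scene -1 166 27 s [-25.9 -19.  -12.7] x [-2.3 12.7]
scene 1 172 27 s [45.8 47.5 59.1] x [-7.3 12.8]
scene -1 172 28 s [-26.2 -21.4 -13.9] x [-4.5 12.2]
```

Inner faces sit at s=-12.5 and s=46, as planned. I'll descend by feel onto the paddle.

Run:
```python
from plant import robot
from h import *
X=np.array([np.cos(YAW),np.sin(YAW),0])*-.001
r=robot.move_straight(at(.0165,.05)+X,vel=.03,contact_N=1.8)
s=robot.sense();print(r,s['t'],s['tcp_pos'],s['wrist_force'])
z=s['tcp_pos'][2];z0=z
if r:
  for k in range(7):   # press step by step to the bottom
    z-=.002
    robot.move_straight(at(.0165,z)+X,vel=.02)
    s=robot.sense();print(round((z-z0)*1e3),s['tcp_pos'].round(4) if hasattr(s['tcp_pos'],'round') else s['tcp_pos'],np.round(s['wrist_force'],2))
    if s['wrist_force'][2]>9: break
f=robot.grab_frame('side');f2=robot.grab_frame('scene')
a=cv2.resize(f['image'][140:300,200:340,::-1],(400,457));b=cv2.resize(f2['image'][150:290,140:260,::-1],(392,457))
cv2.imwrite('pics/press.png',np.hstack([a,b]));print(robot.sense()['t'])
```

```text
True 6.175 [ 0.54340034 -0.06246942  0.06211398] [ 1.50031227 -0.36511575  3.41911507]
-2 [ 0.5434 -0.0625  0.0602] [-0.98 -0.36  3.27]
-4 [ 0.5434 -0.0625  0.0582] [ 0.09 -0.06  4.07]
-6 [ 0.5435 -0.0625  0.0561] [-0.38  0.04  4.36]
-8 [ 0.5435 -0.0625  0.0547] [-1.5   0.28  9.46]
7.275
```

View pics/press.png

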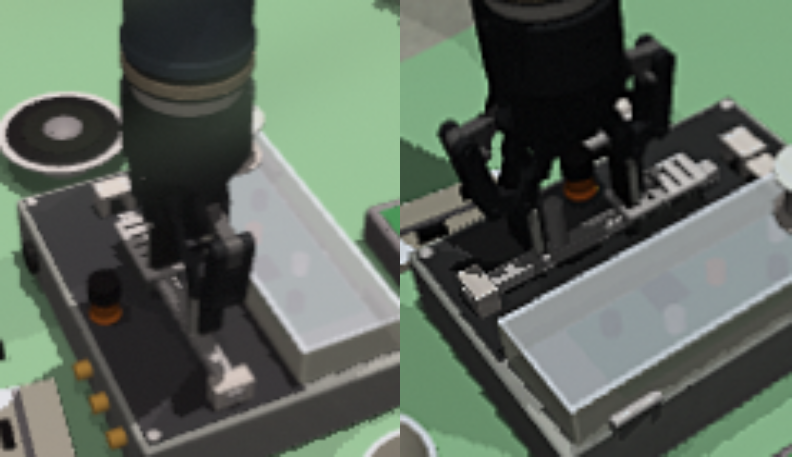

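The paddle is right down: force jumped to 9.5 N and the TCP stopped following. In both views the rear finger stands behind the knob. Now I'll slide with a little more pressing force, in steps, watching the forces.

Run:
```python
from plant import robot
from h import *
X=np.array([np.cos(YAW),np.sin(YAW),0])*-.001
Z=.0536
robot.move_straight(at(.0165,Z)+X,vel=.02)
for d in [0,4,7,10,15,20,25,30,34,37,39,40,41,42,43,44]:
    if d: robot.move_straight(at(.0165+d/1e3,Z)+X,vel=.025)
    s=robot.sense();F=np.array(s['wrist_force']);p=np.array(s['tcp_pos'])
    fu=-F@U
    print(d,'act',round(((p-KNOB)@U-.0165)*1e3,1),'z',p[2].round(4),'fu',fu.round(1),'fz',F[2].round(1))
    if F[2]<6 or F[2]>30 or fu>22: break
print(s['t'])
```

```text
0 act -0.0 z 0.0547 fu 1.2 fz 10.6
4 act 0.7 z 0.0548 fu 6.1 fz 13.4
7 act 2.9 z 0.0549 fu 8.2 fz 12.6
10 act 6.1 z 0.0549 fu 7.7 fz 11.9
15 act 9.9 z 0.0549 fu 9.6 fz 13.5
20 act 14.5 z 0.0549 fu 11.1 fz 13.3
25 act 19.7 z 0.055 fu 10.0 fz 13.4
30 act 24.9 z 0.0549 fu 9.2 fz 13.8
34 act 29.2 z 0.0549 fu 9.4 fz 12.3
37 act 32.3 z 0.0548 fu 9.7 fz 11.8
39 act 34.2 z 0.0548 fu 9.9 fz 11.1
40 act 35.1 z 0.0548 fu 10.0 fz 12.9
41 act 36.1 z 0.0548 fu 9.4 fz 11.6
42 act 37.1 z 0.0548 fu 9.2 fz 12.8
43 act 38.2 z 0.0548 fu 9.3 fz 13.6
44 act 39.3 z 0.0548 fu 9.4 fz 12.1
11.8417
```

Run:
```python
from plant import robot
from h import *
X=np.array([np.cos(YAW),np.sin(YAW),0])*-.001
Z=.0536
for d in range(45,56):
    robot.move_straight(at(.0165+d/1e3,Z)+X,vel=.025)
    s=robot.sense();F=np.array(s['wrist_force']);p=np.array(s['tcp_pos']);fu=-F@U
    print(d,'act',round(((p-KNOB)@U-.0165)*1e3,1),'z',p[2].round(4),'fu',fu.round(1),'fz',F[2].round(1))
    if F[2]<6 or F[2]>30 or fu>20: break
robot.sleep(.3)
fs={n:robot.grab_frame(n) for n in('side','scene')}
a=cv2.resize(fs['side']['image'][120:280,200:340,::-1],(400,457));b=cv2.resize(fs['scene']['image'][150:290,140:260,::-1],(392,457))
cv2.imwrite('pics/home.png',np.hstack([a,b]))
print(robot.sense()['t'])
```

```text
45 act 40.3 z 0.0548 fu 9.3 fz 12.0
46 act 41.3 z 0.0548 fu 9.5 fz 12.0
47 act 41.6 z 0.0548 fu 10.8 fz 11.8
48 act 41.7 z 0.0548 fu 12.6 fz 13.2
49 act 41.6 z 0.0548 fu 13.4 fz 14.5
50 act 41.6 z 0.0548 fu 16.3 fz 13.5
51 act 41.7 z 0.0548 fu 17.6 fz 14.5
52 act 41.7 z 0.0548 fu 20.2 fz 15.1
14.2417
```

View pics/home.png

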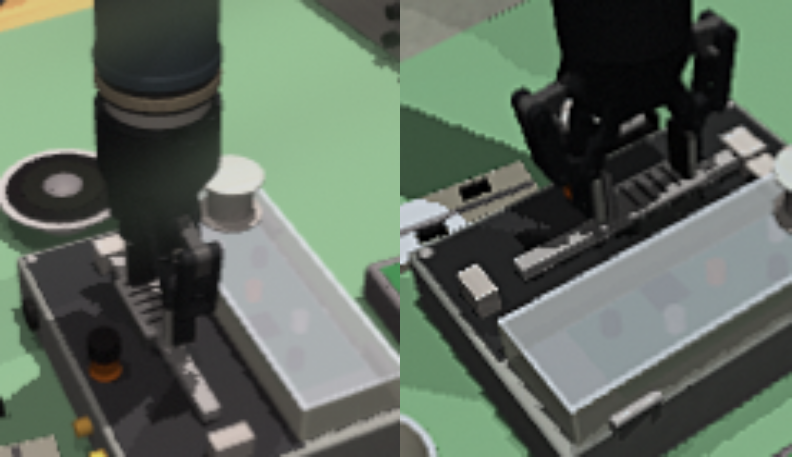

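The bolt is hard against its stop (at 41.7 mm of travel) and the bar end has left the guide. Now I'll ease the side load, lift straight up, and check.

Run:
```python
from plant import robot
import pickle
from h import *
X=np.array([np.cos(YAW),np.sin(YAW),0])*-.001
robot.move_straight(at(.0165+.047,.0536)+X,vel=.02)
p=at(.0165+.045,.0)+X
robot.move_straight(at(.0165+.046,.070)+X,vel=.03)
robot.move_straight(at(.0165+.039,.080)+X,vel=.05)
robot.move_straight(at(.0165+.039,.17)+X,vel=.1)
f=robot.grab_frame('wrist');s=robot.sense();print(s['t'],s['wrist_force'])
K=np.array([[f['fx'],0,f['cx']],[0,f['fy'],f['cy']],[0,0,1]])
v,u=np.mgrid[:384,:512]
q=cv2.undistortPoints(np.stack([u,v],-1).reshape(-1,1,2).astype(float),K,np.array(f['dist_coeffs']))[:,0]
d=f['range_z'].ravel();W=((np.c_[q*d[:,None],d]-f['t'])@f['R'])[d>0]
Xa=np.array([np.cos(YAW),np.sin(YAW),0]);s=(W-KNOB)@U*1e3;x=(W-KNOB)@Xa*1e3;z=W[:,2]*1e3
for t,m in dict(knob=(z>92)&(z<104)&(abs(x+1)<10)&(s>10)&(s<60),catch=(z>60)&(z<90)&(abs(x+1)<12)&(s>48)&(s<98),jar=(z>78)&(z<86)&(abs(s-30)<45)&(x<-22)&(x>-65)).items():
    print(t,m.sum(),[np.percentile(a[m],[2,50,98]).round(1) for a in(s,x,z)])
cv2.imwrite('pics/end.png',f['image'][:,:,::-1])
```

```text
16.8333 [0.91162168 0.35886831 0.54759093]
knob 158 [array([29.4, 34.6, 39.7]), array([-6.7, -1.2,  3.5]), array([ 93.1,  98.5, 100. ])]
catch 1446 [array([48.9, 72.8, 96.8]), array([-12.6,  -0.1,  10.8]), array([64.3, 82.8, 84.3])]
jar 379 [array([32. , 41.7, 50.6]), array([-56.5, -46.3, -37.2]), array([78.9, 82.6, 84. ])]
```

View pics/end.png

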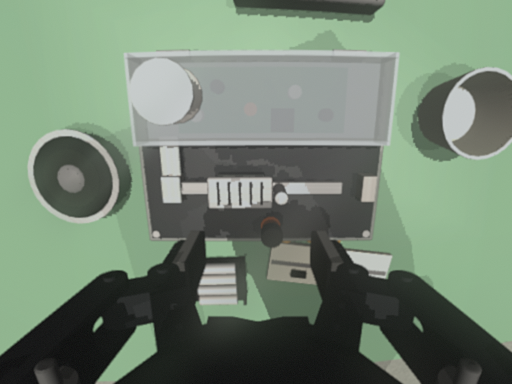

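The knob has moved from s=0.2 to s=34.6, about 36 mm short of the paddle centre as specified. The paddle is back up at 82.8 mm, nothing loose has shifted, and the gripper is clear.

```bash
python3 -c "
from plant import robot
print(robot.close_job())"
```

```text
the job is handed in; nothing more can be done
None
```

The cover is locked: the bolt went home against its stop with the catch held down, the catch sprang back up, and the loose things I could see hadn't moved. The job is handed in at about 17 s on the robot's clock; no verdict was returned.

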